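# Hold the gearbox inspection hatch at the marked opening

### The job

On the green gearbox, turn the brass turn-button until its red nose points at the green dot, so that it lets the hatch go; then lift the hinged inspection hatch until it is in line with the orange clip on the quadrant beside it, and finish while still holding it steady there with the gripper (it falls shut if let go). Leave the turn-button pointing at the dot, and do not shift the orange clip or any of the things lying round the gearbox.

Things in the scene. Friction and masses are not known exactly. Their poses are not given: they have to be found in the camera images.
- gearbox: green gearbox casing fixed to the bench, an open-topped box 220 x 200 x 105 mm (x, y, z), the hatch being its lid. Origin: centre of its underside, on the bench. Its x axis points from its front (turn-button side, near the robot) to its hinge side, y to its left (quadrant side), z up. Place and yaw vary. A 26 mm shaft stub juts from its -y side to y = -157 mm, 55 mm up
- hatch_hinge (a point): point on the hinge line of the hatch, at its middle: 110 mm behind the gearbox origin (its +x) and 105.5 mm up. The hinge line runs along the gearbox's y. The point turns with the hatch: its x axis lies in the plane of the hatch and points from the grip end to the hinge
- hatch_grip (a point): centre of the hatch's black T-handle: a round crossbar 22 mm thick, 36 mm long, parallel to the hinge line, on a 14 mm stem near the hatch's front edge. In the hatch's frame (origin hatch_hinge) it lies at x = -180, y = 0, z = +45 mm, 37 mm above the hatch's top face. Pinched across its flat ends (36 mm, along the hinge line) it can turn between the fingers while the tool stays vertical
- hatch (a joint): opening of the hatch (a plate 220 x 200 x 8 mm, about 0.4 to 0.8 kg) in rad: 0 shut and level; grows as the front edge rises towards +z and swings back towards the hinge; up to 1.3. A free hinge: it falls shut when let go. While the nose of the turn-button lies over its front edge it cannot open
- clip (a joint): angle of the orange clip on the aluminium quadrant, in rad, on the same scale as hatch: the hatch is in line with the clip when both values are equal. Differs each time, 0.5 to 0.95; stays by stiff friction, not to be moved
- clip_centre (a point): centre of the orange clip (50 x 24 x 12 mm) on the quadrant, 137 mm to the left (+y) of the gearbox's middle plane; 220 mm from the hinge line and 4 mm above the underside plane of a hatch in line with it. Its x axis points along the clip towards the hinge line
- latch (a joint): angle of the brass turn-button about its upright pivot, in rad: 0 with the red nose pointing straight at the hatch (gearbox +x), growing counter-clockwise seen from above; at 1.2 the nose points at the green dot. Turns from -0.5 to 1.6, starts between -0.2 and 0.35; stays where it is left (stiff, 0.08 N m)
- latch_grip (a point): middle of the upright brass wing of the turn-button, on its pivot axis, 139.5 mm above the bench (x = -142, y = -45 mm from the gearbox origin). The wing is 36 mm long along the nose, 14 mm thick, 30 mm high (top at 154.5 mm), on the 14 mm wide nose bar (116.5 to 124.5 mm high). The lug below is at 111.5 mm. Its x axis points along the nose
- latch_nose (a point): tip of the red nose of the turn-button, 48 mm from its pivot axis; it reaches 16 mm over the front edge of the hatch at joint value 0
- green_mark (a point): centre of the green dot (18 mm across) on the lug, 62 mm from the pivot of the turn-button
- wrench: open-ended steel wrench lying on the bench left of the gearbox, bystander; origin in its underside
- flange: dark iron pipe flange, 96 mm across, 45 mm high, right of the gearbox, bystander; origin: centre of its underside
- bearing: steel bearing ring, 62 mm across, 18 mm high, right of the gearbox near its front, bystander; origin: centre of its underside
- oiler: yellow oil bottle, 56 mm across, 130 mm high, right of the gearbox at the back, bystander; origin: centre of its underside
- jar: amber glass jar, 68 mm across, 75 mm high, left of the gearbox at the back, bystander; origin: centre of its underside
- elbow: steel pipe elbow, arms about 52 mm long, 40 mm high, left of the gearbox near its front, bystander; origin under its bend, on the bench

How it is judged (in metres and radians):
On the way:
1. the turn-button's nose points at the green dot (within about 9 degrees) while the hatch is still shut (value of joint latch between 1.04 and 1.36 rad and value of joint hatch below 0.06 rad), for 0.2 s.
At the end, for the whole second after the job is handed in: the hatch stands in line with the orange clip (within 0.06 rad, 3.4 degrees), still, held by the gripper's fingers (at least 0.5 N); the turn-button still points at the green dot (within 0.16 rad); the clip is within 12 mm and every bystander within 30 mm of where it started (angle between the x axis of hatch_hinge and the x axis of clip_centre, either way round below 0.06 rad and value of joint latch between 1.04 and 1.36 rad and velocity of joint hatch between -0.05 and 0.05 rad/s and contact force between the fingers and hatch above 0.5 N and distance of clip_centre from where it was at the start of the episode below 0.012 m and distance of each of wrench, flange, bearing, oiler, jar, elbow from where it was at the start of the episode below 0.03 m); the arm keeps its last pose, push and grip.
It fails at once if a bystander is shifted by more than 30 mm (distance of any of wrench, flange, bearing, oiler, jar, elbow from where it was at the start of the episode above 0.03 m).
It fails at once if the orange clip is shifted by more than 12 mm (distance of clip_centre from where it was at the start of the episode above 0.012 m).
It also fails if it takes over 54 s, if anything falls off the work surface, if the arm or the gripper's body presses on something with over 40 N, if the wrist force passes 120 N, or if a joint passes its speed limit or range.

### The arm

A 6-joint arm with a two-finger parallel gripper is mounted at the origin on the work surface. World frame = base frame: x ahead of the robot, y to its left, z up, the work surface at z = 0. Lengths are in mm, angles in rad, forces in N, time in s.
With the tool pointing down it reaches from about 325 to 900 mm from the base axis. Payload 3.5 kg.
Tool frame: the origin (TCP) lies midway between the tips of the shut fingers; the grasp point (between the pads) lies 19 mm behind it; z points along the fingers, x is the direction in which the jaws open and shut, and the axes are right-handed (so a half turn about z gives the same grasp; the last joint's range is limited). The gripper opens to 85 mm and grips with 20 to 120 N. Pads are 22 mm wide; open, the fingers measure 114 mm over their backs; the gripper's body (76 mm by 85 mm) begins 54 mm behind the grasp point. The pads swing forward as they close: fully open they stand 13 mm farther back than shut.
Start: joints at [-0.103, 0.276, -0.026, 1.268, 0, 1.467], TCP at [624.997, -0.01, 197.913] pointing down, gripper open.
Joint ranges: [-3.12, 3.12], [-0.85, 1.88], [-1.08, 1.24], [-1.95, 2.15], [-1.57, 1.53], [-3.14, 3.14]. Speed limits (rad/s): [2.57, 2.57, 3.14, 3.14, 3.14, 3.14].

### API

Orientations are given as a unit quaternion [w, x, y, z].
In Python, from plant import r gives the robot as it stands.
- The arm moves only by the tool step_arm, never from a script. Its argument "series" is text: rows parted by semicolons, each of 7 numbers parted by spaces: the turn, a rotation vector about the world's x, y, z in rad, then the shift along the world's x, y, z in cm, then the opening, from 0 (shut) to 1 (fully open). In form: ax ay az x y z jaw; .... A call has 1 to 5 rows; each row is the pose to reach, as a shift and turn from the pose measured when the call began; what a row does not reach only later rows make up. A row lasts 1/8 s, in which the tool goes at most 62.5 mm and 10.7 degrees, less where a joint would pass 70% of its speed; a pose out of reach is approached as far as the arm can. A call with a gripper value outside its range is refused whole. The fingers move at their own pace and stop on an object; "grip_force" is the grip in N (left out, the last holds). Time passes only in rows, so rows that repeat a pose let the fingers close. It gives the time, the measured TCP pose, the force and the opening at its end, in the units of the state.
- r.observe(): the state, without advancing time (a new reading comes with each control period).
- r.snapshot(name): name is "scene" or "side" or "wrist"; returns the picture (400x640x3 uint8, red, green, blue); there is no depth.
- r.calibration(name): a dict with "intrinsics" (3x3 intrinsics, pixels), "position" and "rotation" of the camera in the world. Camera axes: x right, y down, z forward; pixel columns grow to the right and rows downward; lengths in mm; the calibration is good to about 2 mm. A picture is of the moment at which its call begins: read the wrist's pose just before it. calibration takes no time and is no camera call; for the wrist camera it gives the pose at the moment of the call.
- r.finish_job(): hands the job in, once; it reports no verdict.
The state is a dict: "t": time; "joint_positions": joint angles; "joint_vel": joint speeds; "joint_efforts": joint torques, N m; "ee_pos": TCP position; "ee_rot": TCP orientation; "wrist_force": force on the tool from outside, world axes, zero at the start; "torque": the same for the moment, N m; "opening": finger opening in mm.
Only numpy, scipy, OpenCV 4.12 (cv2) and the standard library are available. Lean on these libraries where they do the work, as an engineer would, in place of code of your own. Each camera call takes 0.05 s, during which the arm holds its last target. There are 200 camera calls.

## Working session

There is one attempt and no reset: what is moved stays moved. The work goes in short steps, Python scripts to look and compute and a tool call to move; the robot and the scene stay as the last step left them, time stands still between calls to the robot, and variables do not carry over. Pictures are saved under pics/ and viewed, about 8 in all and at most 12, crops included, and the job is handed in when it is done.

Besides the shell and the picture viewer there is one more tool, called after "Call:" as a command line: name --argument value ..., lists and objects as JSON in quotes. step_arm: Moves the arm, as the interface text tells. Its arguments: {"type":"object","properties":{"series":{"type":"string"},"grip_force":{"type":"number"}},"required":["series"]}

```bash
mkdir -p pics; python3 - <<'E'
from plant import r
import cv2
o=r.observe();print(o)
for n in("scene","side"):
    im=r.snapshot(n);cv2.imwrite(f"pics/{n}0.png",im[:,:,::-1]);c=r.calibration(n);print(n,c)
w=r.calibration("wrist");print(w);cv2.imwrite("pics/wrist0.png",r.snapshot("wrist")[:,:,::-1])
E
```

```text
{'t': 0.0, 'joint_positions': array([-1.03399983e-01,  2.77154091e-01, -2.78716897e-02,  1.26797411e+00,
        3.11784957e-05,  1.46738916e+00]), 'joint_vel': array([-8.65275477e-04,  2.01621834e-03,  9.63545572e-04,  1.05015312e-03,
        5.94243857e-05, -2.87972485e-03]), 'joint_efforts': array([-1.23772923e-03, -4.45513523e+01,  2.95201170e+01,  1.64704624e-02,
       -2.18722530e-04, -1.59438730e-05]), 'ee_pos': array([6.24166195e+02, 8.67515126e-02, 1.96750991e+02]), 'ee_rot': array([-1.29231132e-04,  9.99999393e-01,  3.57242803e-06, -1.09428672e-03]), 'wrist_force': array([ 0.46848993,  0.43374093, -0.48946897]), 'torque': array([ 0.00453549,  0.0089541 , -0.03665047]), 'opening': 85.35999697001645}
scene {'intrinsics': array([[405.0910891 ,   0.        , 318.07075906],
       [  0.        , 405.0910891 , 193.14684434],
       [  0.        ,   0.        ,   1.        ]]), 'position': array([1082.44639178, -302.94745981,  901.94331465]), 'rotation': array([-0.29042975,  0.847474  ,  0.41913762, -0.14751962])}
side {'intrinsics': array([[510.33919931,   0.        , 314.41289191],
       [  0.        , 510.33919931, 198.71041599],
       [  0.        ,   0.        ,   1.        ]]), 'position': array([ 214.18571722, -685.58931626, 1011.81426666]), 'rotation': array([-0.35695317,  0.9032765 , -0.221102  ,  0.08826045])}
{'intrinsics': array([[286.03026543,   0.        , 316.76430332],
       [  0.        , 286.03026543, 202.55550285],
       [  0.        ,   0.        ,   1.        ]]), 'position': array([623.54940484,  69.85645238, 373.2909201 ]), 'rotation': array([ 1.38831080e-01,  9.90315749e-01,  9.70908818e-05, -7.99313525e-04])}
```

```bash
python3 -c "
import cv2,numpy as np
a=[cv2.imread(f'pics/{n}0.png') for n in('scene','side','wrist')]
cv2.imwrite('pics/both0.png',cv2.resize(np.vstack(a[:2]),None,fx=.75,fy=.75,interpolation=cv2.INTER_AREA))"
```

```text
(no output)
```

View pics/scene0.png

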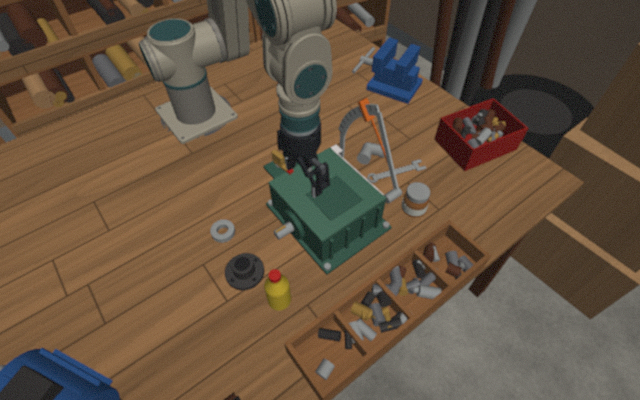

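View pics/side0.png

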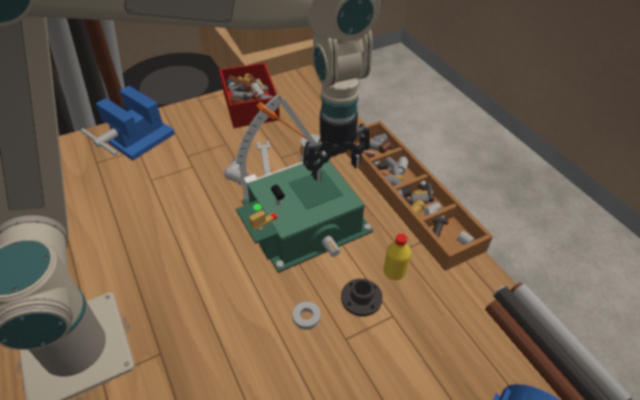

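View pics/wrist0.png

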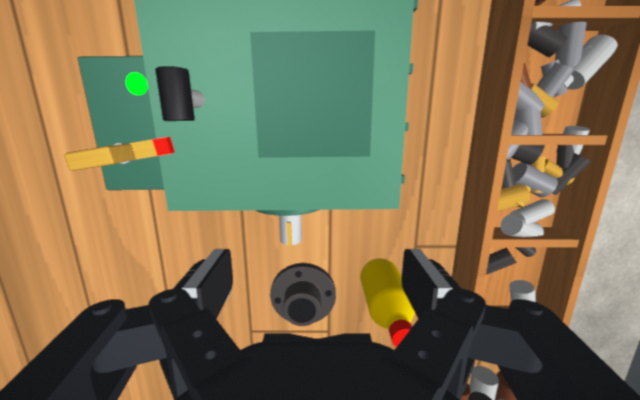

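Wrist view (up=+y, right=+x): green dot (137,84), button bar (66,160)–(173,146) with a red nose, black T-handle (175,93), hatch corners (168,209) and (400,208). The side and scene views show the clip at about (268,112) and (367,110).

```bash
cat > h.py <<'E'
import numpy as np,cv2
from scipy.spatial.transform import Rotation as R
def rays(c,p):
    p=np.atleast_2d(p).astype(float);K=c["intrinsics"];q=c["rotation"]
    d=np.c_[p,np.ones(len(p))]@np.linalg.inv(K).T
    d=R.from_quat([q[1],q[2],q[3],q[0]]).apply(d)
    return c["position"],d/np.linalg.norm(d,axis=1)[:,None]
def onz(c,p,z):
    o,d=rays(c,p);return o+d*((z-o[2])/d[:,2])[:,None]
def tri(*cp):
    A=np.zeros((3,3));b=np.zeros(3);L=[]
    for c,p in cp:
        o,d=rays(c,p);M=np.eye(3)-np.outer(d[0],d[0]);A+=M;b+=M@o;L.append((M,o))
    x=np.linalg.solve(A,b);return x,[round(float(np.linalg.norm(M@(x-o))),1) for M,o in L]
def blobs(im,lo,hi,roi,n=3,amin=6):
    x0,y0,x1,y1=roi
    m=cv2.inRange(cv2.cvtColor(im[y0:y1,x0:x1],cv2.COLOR_BGR2HSV),np.array(lo),np.array(hi))
    k,l,s,c=cv2.connectedComponentsWithStats(m)
    o=sorted(range(1,k),key=lambda i:-s[i][4])[:n]
    return [(int(s[i][4]),(s[i][:4]+[x0,y0,0,0]).tolist(),(c[i]+[x0,y0]).round(1).tolist(),cv2.minAreaRect(np.argwhere(l==i)[:,::-1].astype(np.float32)+np.float32([x0,y0]))) for i in o if s[i][4]>=amin]
E
python3 - <<'E'
from h import *
from plant import r
I={n:cv2.imread(f'pics/{n}0.png') for n in('scene','side','wrist')}
roi=dict(wrist=(50,50,230,200),side=(225,90,330,235),scene=(260,90,410,200))
for n in I:
    for k,(lo,hi) in dict(green=((50,180,150),(70,255,255)),brass=((15,100,90),(28,255,255)),red=((0,190,120),(4,255,255)),orange=((5,190,150),(14,255,255)),black=((0,0,0),(180,130,50))).items():
        for b in blobs(I[n],lo,hi,roi[n],2): print(n,k,b[:3],np.round(b[3][0],1),np.round(b[3][1],1),round(b[3][2]))
C={n:r.calibration(n) for n in I}
print(onz(C['wrist'],[[168,209],[400,208],[137,0],[413,0]],113.5).round(1))
cv2.imwrite('pics/z.png',np.hstack([cv2.resize(I['side'][90:240,220:330],None,fx=3.6,fy=3.6,interpolation=2),cv2.resize(I['scene'][85:205,310:410],None,fx=4,fy=4.5,interpolation=2)]))
print(cv2.imread('pics/z.png').shape)
E
```

```text
scene brass (1980, [317, 90, 93, 77], [365.8, 119.9]) [365.1 125.4] [98.8 69.3] 10
scene brass (1182, [260, 90, 27, 110], [269.1, 139.1]) [273.  144.5] [109.  26.] 90
scene red (8, [288, 170, 4, 3], [289.8, 171.0]) [289.8 171.1] [1.8 3.1] 63
scene orange (93, [360, 99, 14, 22], [365.6, 109.3]) [366.6 109.3] [21.2  7.6] 70
scene black (1506, [278, 126, 52, 70], [303.8, 155.8]) [303.4 160.1] [73.8 44.2] 78
scene black (63, [270, 187, 12, 13], [274.6, 194.8]) [273.3 195. ] [16.3  7.2] 49
side brass (1730, [247, 122, 54, 54], [274.2, 148.1]) [273.5 148.5] [53. 53.] 90
side brass (1101, [278, 90, 44, 45], [305.0, 106.3]) [299.5 112. ] [44. 43.] 90
side red (34, [226, 90, 5, 15], [228.1, 95.5]) [229.   96.7] [14.6  3.5] 73
side red (9, [272, 215, 4, 3], [273.7, 216.0]) [273.5 216. ] [2. 3.] 90
side orange (21, [259, 103, 6, 6], [261.4, 105.3]) [261.8 105.4] [6.3 3.6] 27
side orange (6, [271, 113, 4, 2], [272.8, 113.3]) [272.5 113.5] [1. 3.] 90
side black (720, [304, 116, 26, 63], [318.3, 149.6]) [319.1 147.8] [25.9 58.3] 27
side black (104, [272, 186, 12, 14], [277.3, 192.3]) [277.4 192. ] [14.8  7.7] 60
wrist green (416, [125, 72, 23, 24], [136.1, 83.3]) [136.1  83.2] [24.6 20.6] 63
wrist brass (8270, [50, 50, 116, 150], [84.3, 136.6]) [107.5 124.5] [115. 149.] 0
wrist red (256, [154, 138, 20, 17], [163.3, 145.7]) [163.3 145.3] [17.2 16.1] 74
wrist orange (24, [152, 140, 6, 15], [154.5, 146.8]) [154.6 147. ] [14.9  1.4] 73
wrist black (431, [156, 67, 16, 53], [163.5, 91.6]) [163.4  93.3] [52.4 11.1] 86
wrist black (414, [176, 68, 18, 52], [185.9, 92.5]) [185.3  93.3] [52.9 10.7] 81
[[481.6 -10.9 113.5]
 [702.3  -9.9 113.5]
 [481.9 161.2 113.5]
 [698.9 161.1 113.5]]
(540, 796, 3)
```

View pics/z.png

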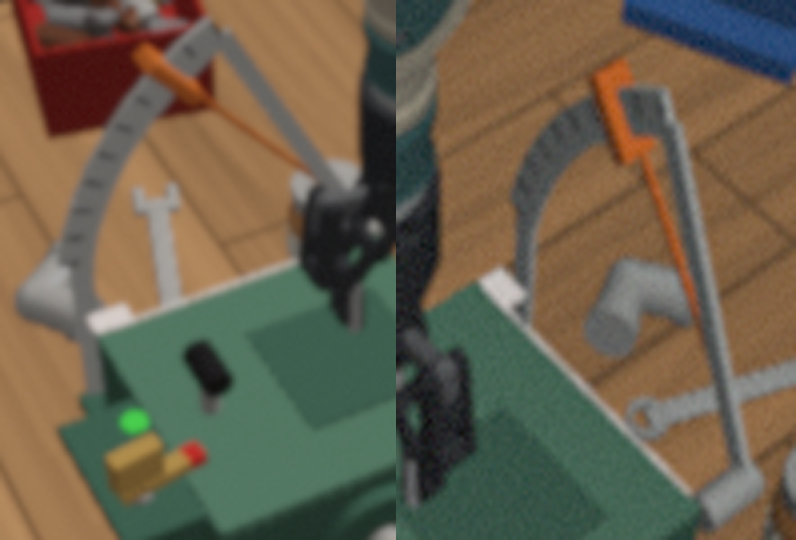

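The zoom shows clip centres at side (267.2,110.8) and scene (367,109.9), plus the handle, and the wing pointing along the nose. I'll triangulate these.

```bash
python3 - <<'E'
from h import *
from plant import r
C={n:r.calibration(n) for n in('scene','side','wrist')}
W,S,N=C['wrist'],C['side'],C['scene']
p=lambda k,v:print(k,v[0].round(1),v[1])
h=tri((W,(174.5,93)),(S,(277.4,192.2)));p('handle',h)
p('green',tri((W,(136.1,83.3)),(S,(220+133/3.6,90+421/3.6))))
p('red',tri((W,(163.3,145.7)),(S,(273.7,216))))
c=tri((N,(367,109.9)),(S,(267.2,110.8)));p('clip',c)
print('bar ends z124.5',onz(W,[(66,160),(174,146),(123,153)],124.5).round(1),'mid154',onz(W,(123,153),154.5).round(1))
g=onz(W,(136.1,83.3),112)[0];print(g)
hx,hz=h[0][0]+180,105.5
for x in(hx,701.5): print('theta',np.arctan2(c[0][2]-hz,x-c[0][0])-.018, np.hypot(c[0][2]-hz,x-c[0][0]))
E
```

```text
handle [520.6  88.5 151.3] [1.1, 1.1]
green [471.   99.9 113.6] [0.5, 0.5]
red [491.4  48.6 122.4] [0.9, 0.9]
clip [565.9 227.  278.1] [0.8, 0.8]
bar ends z124.5 [[405.3  37.  124.5]
 [500.9  49.  124.5]
 [456.   43.1 124.5]] mid154 [[476.2  46.3 154.5]]
[469.69361571 100.45471943 112.        ]
theta 0.8898347522952662 218.96928000481464
theta 0.8867645193727366 219.49654043272292
```

Everything agrees with yaw ≈ 0: pivot ≈ (450,44), handle (520.6,88.5,151), clip angle ≈ 0.888 and latch ≈ 0.12. Moving over the turn-button.

Call:
step_arm --series "0 0 0.17 -3 0.8 1 0.6; 0 0 0.34 -6.5 1.6 1 0.6; 0 0 0.51 -10 2.4 1 0.6; 0 0 0.68 -13.5 3.4 1 0.6; 0 0 0.85 -17.4 4.4 1 0.6" --grip_force 40

```text
t: 0.78
ee_pos: [449.0, 44.3, 206.7]
ee_rot: [0.0, 0.91, 0.415, -0.001]
wrist_force: [0.0, -0.4, -0.1]
opening: 51.6
```

Call:
step_arm --series "0 0 0.17 0 0 0 0.6; 0 0 0.34 0 0 0 0.6; 0 0 0.51 0 0 0 0.6; 0 0 0.68 0 0 0 0.6; 0 0 0.84 0 0 0 0.6"

```text
t: 1.4
ee_pos: [448.7, 44.3, 206.4]
ee_rot: [0.0, 0.66, 0.752, -0.001]
wrist_force: [0.1, -0.0, -0.1]
opening: 51.0
```

```bash
python3 - <<'E'
from h import *
from plant import r
w=r.calibration("wrist");o=r.observe();im=r.snapshot("wrist")[:,:,::-1]
s=r.snapshot("side")[:,:,::-1]
cv2.imwrite('pics/w1.png',im);cv2.imwrite('pics/s1.png',s)
q=o['ee_rot'];print(o['t'],o['ee_pos'],R.from_quat([q[1],q[2],q[3],q[0]]).as_matrix()[:,0],o['joint_positions'],o['opening']);print(w)
cv2.imwrite('pics/v1.png',np.hstack([im[:,80:560],s[100:250,220:340].repeat(2,0).repeat(2,1)[:400] if 0 else cv2.resize(s[120:245,220:320],(320,400))]))
E
```

```text
1.4 [448.66262578  44.32153151 206.36413515] [-0.12955856  0.99157005 -0.00184714] [-0.04361808 -0.0399496  -0.36809321  1.24350149 -0.00202411 -0.17354013] 51.04069625602074
{'intrinsics': array([[286.03026543,   0.        , 316.76430332],
       [  0.        , 286.03026543, 202.55550285],
       [  0.        ,   0.        ,   1.        ]]), 'position': array([378.75033175,  35.85176112, 382.87725093]), 'rotation': array([0.0921172 , 0.65322945, 0.7444427 , 0.10300862])}
```

View pics/v1.png

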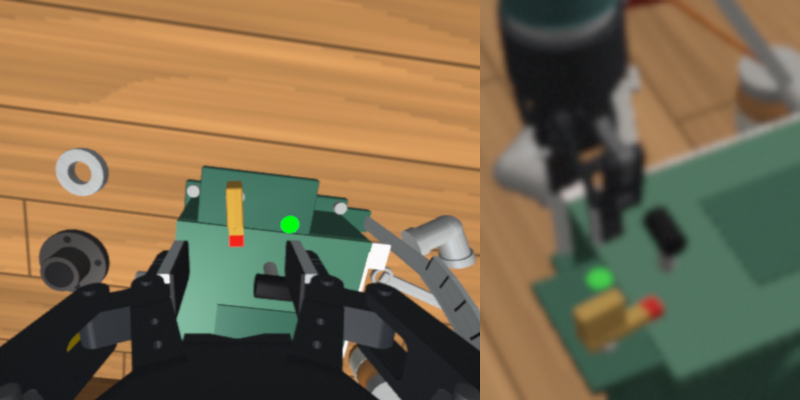

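Wrist view: button bar from (314,183) to red tip (316,246), nearly parallel to the fingers' midline. I'll compute pivot and angle from this view.

```bash
python3 - <<'E'
from h import *
from plant import r
W=r.calibration("wrist");im=cv2.imread('pics/w1.png')
b=blobs(im,(12,110,90),(30,255,255),(295,175,345,240),2);print('brass',[(x[:3],x[3]) for x in b])
a=blobs(im,(0,190,100),(5,255,255),(295,220,345,255),1);print('red',a)
print('red124',onz(W,a[0][2],124.5),'green112',onz(W,blobs(im,(50,180,100),(70,255,255),(340,200,400,250),1)[0][2],112))
x,y,w,h=b[0][1]
for z in(124.5,154.5):print(z,onz(W,[(314,183),(316,246)],z).round(1))
E
```

```text
brass [((839, [306, 181, 18, 54], [314.3, 207.7]), ((314.23980712890625, 207.6322479248047), (53.201698303222656, 16.43810272216797), 88.40885925292969))]
red [(130, [310, 236, 13, 10], [316.0, 240.5], ((316.0, 240.5), (9.0, 12.0), 90.0))]
red124 [[490.09882268  48.73465961 124.5       ]] green112 [[470.9817742  100.30866197 112.        ]]
124.5 [[433.5  39.8 124.5]
 [495.9  49.5 124.5]]
154.5 [[427.2  39.4 154.5]
 [482.3  47.9 154.5]]
```

Call:
step_arm --series "0 0 0 0 -0.1 -3 0.6; 0 0 0 0 -0.1 -6 0.6; 0 0 0 0 -0.1 -8.2 0.6; 0 0 0 0 -0.1 -8.2 0.6; 0 0 0 0 -0.1 -8.2 0" --grip_force 40

```text
t: 2.12
ee_pos: [449.3, 43.3, 125.2]
ee_rot: [0.001, 0.662, 0.749, -0.001]
wrist_force: [-0.0, 1.3, 0.5]
opening: 34.2
```

Call:
step_arm --series "0 0 0 0 0 0 0; 0 0 0 0 0 0 0; 0 0 0 0 0 0 0; 0 0 0 0 0 0 0"

```text
t: 2.62
ee_pos: [449.4, 43.3, 125.3]
ee_rot: [0.001, 0.662, 0.749, -0.001]
wrist_force: [0.4, 0.4, 0.3]
opening: 0.1
```

The fingers shut on nothing, so I'll look.

```bash
python3 - <<'E'
from h import *
from plant import r
print(r.observe()['opening'])
im=r.snapshot("wrist")[:,:,::-1];s=r.snapshot("side")[:,:,::-1];n=r.snapshot("scene")[:,:,::-1]
cv2.imwrite('pics/w2.png',im);cv2.imwrite('pics/s2.png',s)
cv2.imwrite('pics/v2.png',np.hstack([im[100:400,180:460],cv2.resize(s[130:245,220:320],(260,300)),cv2.resize(n[130:230,240:340],(260,300))]))
E
```

```text
0.0786625743928463
```

View pics/v2.png

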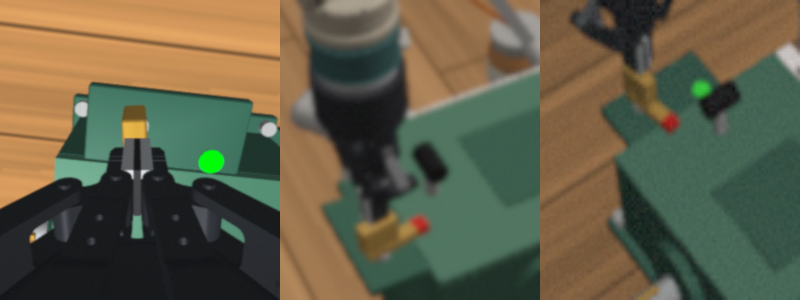

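```bash
python3 - <<'E'
from h import *
from plant import r
def proj(c,P):
    q=c["rotation"];v=R.from_quat([q[1],q[2],q[3],q[0]]).inv().apply(np.atleast_2d(P)-c["position"])@c["intrinsics"].T
    return v[:,:2]/v[:,2:]
o=r.observe();print(o['ee_pos'],o['wrist_force'])
u=np.array([.99,.13,0]);p=np.array([448.7,43,0])
P=[o['ee_pos'],o['ee_pos']+[0,0,30],p-18*u+[0,0,154.5],p+18*u+[0,0,154.5],p-18*u+[0,0,124.5],p+48*u+[0,0,124.5]]
for n in('wrist','side','scene'):print(n,proj(r.calibration(n),P).round(0).astype(int).tolist())
s=cv2.imread('pics/s2.png');w=cv2.imread('pics/w2.png')
cv2.imwrite('pics/v3.png',np.hstack([cv2.resize(s[195:235,240:290],(500,400),interpolation=0),cv2.resize(w[190:290,280:350],(280,400),interpolation=0)]))
E
```

```text
[449.22134551  43.29744437 125.11495634] [-0.80091114 -1.10662714 -0.20852433]
wrist [[316, 232], [316, 252], [316, 220], [316, 279], [316, 205], [317, 294]]
side [[257, 223], [256, 214], [249, 218], [263, 211], [250, 227], [275, 214]]
scene [[279, 161], [278, 153], [273, 150], [282, 157], [274, 158], [291, 171]]
```

View pics/v3.png

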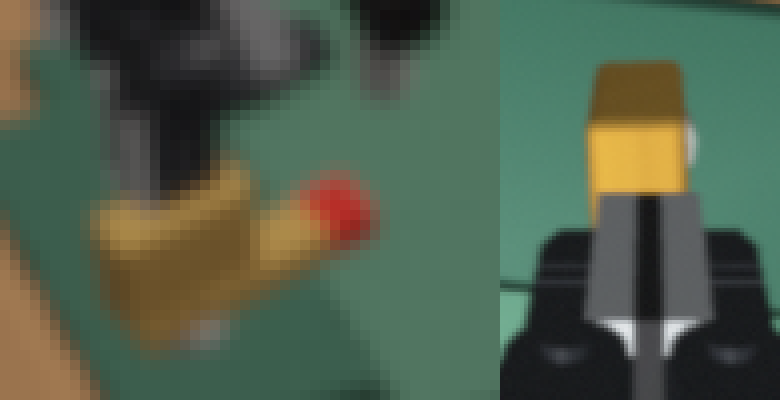

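The wing is where I expected it. The fingers end about 30 mm above the reported TCP, just over the wing top, and the pad spacing in the earlier wrist views agrees (tips about 40–45 mm closer to the camera than stated). I'll reopen and go lower in small steps while watching the force.

Call:
step_arm --series "0 0 0 0 0 0 0.5; 0 0 0 0 0 0 0.5; 0 0 0 0 0 0 0.5; 0 0 0 0 0 -0.6 0.5; 0 0 0 0 0 -1.2 0.5"

```text
t: 3.4
ee_pos: [449.1, 43.3, 112.7]
ee_rot: [0.001, 0.662, 0.749, -0.001]
wrist_force: [0.2, -0.0, -0.2]
opening: 42.7
```

Call:
step_arm --series "0 0 0 0 0 -0.5 0.5; 0 0 0 0 0 -1 0.5; 0 0 0 0 0 -1.4 0.5; 0 0 0 0 0 -1.4 0.5"

```text
t: 3.9
ee_pos: [448.8, 43.3, 98.3]
ee_rot: [0.0, 0.662, 0.749, -0.001]
wrist_force: [-1.0, 0.5, 0.7]
opening: 42.5
```

Call:
step_arm --series "0 0 0 0 0 0 0; 0 0 0 0 0 0 0; 0 0 0 0 0 0 0; 0 0 0 0 0 0 0; 0 0 0 0 0 0 0"

```text
t: 4.53
ee_pos: [449.0, 42.2, 98.6]
ee_rot: [0.001, 0.662, 0.749, -0.002]
wrist_force: [-1.5, -5.4, 2.4]
opening: 13.1
```

It's gripped (opening 13 mm), so the tip offset is confirmed. Turning.

Call:
step_arm --series "0 0 0.12 0 0 0 0; 0 0 0.24 0 0 0 0; 0 0 0.36 0 0 0 0; 0 0 0.48 0 0 0 0; 0 0 0.6 0 0 0 0"

```text
t: 5.15
ee_pos: [449.1, 41.9, 98.6]
ee_rot: [0.002, 0.41, 0.912, -0.002]
wrist_force: [0.3, -2.7, -0.2]
opening: 12.7
```

Call:
step_arm --series "0 0 0.12 0 0 0 0; 0 0 0.24 0 0 0 0; 0 0 0.36 0 0 0 0; 0 0 0.47 0 0 0 0; 0 0 0.47 0 0 0 0"

```text
t: 5.78
ee_pos: [449.3, 41.9, 98.6]
ee_rot: [0.003, 0.187, 0.982, -0.001]
wrist_force: [-0.1, -2.5, -0.0]
opening: 13.2
```

```bash
python3 - <<'E'
from h import *
from plant import r
o=r.observe();q=o['ee_rot'];x=R.from_quat([q[1],q[2],q[3],q[0]]).as_matrix()[:,0]
print(o['ee_pos'],np.arctan2(x[1],x[0])-np.pi/2,o['wrist_force'],o['opening'],o['joint_positions'])
E
```

```text
[449.28178405  41.87332043  98.64260803] 1.1948262998908228 [-0.08456401 -2.52503001 -0.01790411] 13.158649424556634 [-0.04849983  0.04395125 -0.52511165  0.99706864 -0.0027553  -1.24332962]
```

Call:
step_arm --series "0 0 0 0 0 0 0.5; 0 0 0 0 0 0 0.5; 0 0 0 0 0 0 0.5; 0 0 0 0 0 3 0.5; 0 0 0 0 0 7 0.5"

```text
t: 6.4
ee_pos: [447.9, 42.1, 168.3]
ee_rot: [0.001, 0.187, 0.982, -0.001]
wrist_force: [1.1, 0.7, 0.6]
opening: 42.7
```

Call:
step_arm --series "0 0 -0.17 0 0 3 0.75; 0 0 -0.34 0 0 4 0.75; 0 0 -0.51 1 0 4 0.75; 0 0 -0.68 3 2 4 0.75; 0 0 -0.8 4.5 4 4 0.75"

```text
t: 7.02
ee_pos: [493.6, 82.6, 208.4]
ee_rot: [0.0, 0.557, 0.831, -0.001]
wrist_force: [-0.1, 0.5, 0.4]
opening: 64.1
```

Call:
step_arm --series "0 0 -0.17 1 0.3 0 0.75; 0 0 -0.3 1.5 0.3 0 0.75; 0 0 -0.4 2.6 0.6 0 0.75; 0 0 -0.4 2.6 0.6 0 0.75"

```text
t: 7.52
ee_pos: [520.0, 88.8, 208.3]
ee_rot: [0.0, 0.71, 0.704, -0.001]
wrist_force: [0.4, -0.3, -0.2]
opening: 64.0
```

```bash
python3 - <<'E'
from h import *
from plant import r
w=r.calibration("wrist");S=r.calibration("side");o=r.observe();im=r.snapshot("wrist")[:,:,::-1];s=r.snapshot("side")[:,:,::-1]
q=o['ee_rot'];x=R.from_quat([q[1],q[2],q[3],q[0]]).as_matrix()[:,0]
print(o['t'],o['ee_pos'],np.arctan2(x[1],x[0])-np.pi/2,o['wrist_force'],o['opening'])
cv2.imwrite('pics/w4.png',im);cv2.imwrite('pics/s4.png',s)
for k,(lo,hi) in dict(green=((50,180,110),(70,255,255)),red=((0,180,90),(6,255,255))).items():
    for n,c,i,roi in(('w',w,im,(200,0,450,400)),('s',S,s,(230,185,300,240))):
        for b in blobs(i,lo,hi,roi,2): print(k,n,b[:3],onz(c,b[2],112 if k=='green' else 122).round(1))
cv2.imwrite('pics/v4.png',np.hstack([im[:,120:520],cv2.resize(s[130:245,220:320],(350,400))]))
E
```

```text
7.525 [520.0202895   88.83680368 208.32568716] -0.009469313908438082 [ 0.43949452 -0.32952501 -0.23520757] 63.99914300342483
green w (324, [319, 134, 20, 21], [328.6, 144.1]) [[470.4 100.2 112. ]]
red w (200, [300, 128, 17, 19], [308.1, 137.4]) [[463.5  81.5 122. ]]
```

View pics/v4.png

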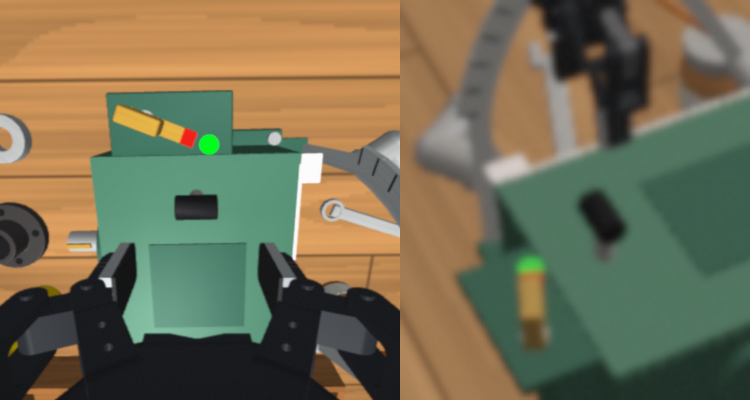

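The nose points at the dot (measured ≈ 1.21 rad), and the handle is centred between the fingers. Descending onto it.

Call:
step_arm --series "0 0 0.01 0 -0.03 -4 0.75; 0 0 0.01 0 -0.03 -8 0.75; 0 0 0.01 0 -0.03 -10 0.75; 0 0 0.01 0 -0.03 -10.7 0.75; 0 0 0.01 0 -0.03 -10.7 0.75" --grip_force 60

```text
t: 8.25
ee_pos: [519.0, 88.3, 101.5]
ee_rot: [-0.0, 0.707, 0.708, -0.001]
wrist_force: [0.6, -0.4, 0.4]
opening: 63.9
```

Call:
step_arm --series "0 0 0 0 0 0 0.3; 0 0 0 0 0 0 0.3; 0 0 0 0 0 0 0.3; 0 0 0 0 0 0 0.3; 0 0 0 0 0 0 0.3"

```text
t: 8.88
ee_pos: [520.1, 87.8, 103.1]
ee_rot: [0.001, 0.707, 0.708, -0.001]
wrist_force: [-1.9, -1.8, 6.0]
opening: 34.8
```

```bash
python3 - <<'E'
from h import *
from plant import r
print(r.observe()['opening'],r.observe()['wrist_force'])
im=r.snapshot("wrist")[:,:,::-1];s=r.snapshot("side")[:,:,::-1]
cv2.imwrite('pics/v5.png',np.hstack([im[:,120:520],cv2.resize(s[130:245,220:320],(350,400))]))
E
```

```text
34.847654412948295 [-1.87878444 -1.83738827  6.0343232 ]
```

View pics/v5.png

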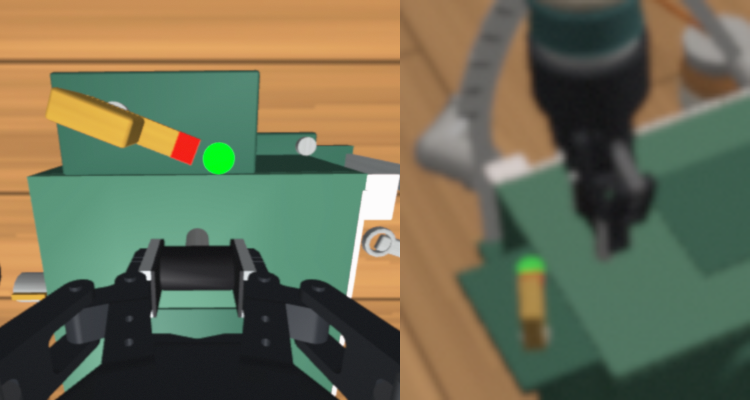

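The handle is pinched across its ends (34.8 mm). Lifting along the arc.

Call:
step_arm --series "0 0 0 0.48 0 1.6 0; 0 0 0 1.09 0 3.15 0; 0 0 0 1.85 0 4.64 0; 0 0 0 2.74 0 6.05 0; 0 0 0 2.74 0 6.05 0" --grip_force 60

```text
t: 9.6
ee_pos: [548.6, 88.1, 164.0]
ee_rot: [0.001, 0.707, 0.708, -0.0]
wrist_force: [3.6, 0.8, -10.0]
opening: 34.8
```

Call:
step_arm --series "0 0 0 0.94 0 1.28 0; 0 0 0 2.06 0 2.51 0; 0 0 0 3.3 0 3.64 0; 0 0 0 4.62 0 4.65 0; 0 0 0 4.62 0 4.65 0"

```text
t: 10.22
ee_pos: [593.4, 88.5, 208.9]
ee_rot: [-0.0, 0.706, 0.708, -0.002]
wrist_force: [-0.1, 2.3, -10.1]
opening: 34.9
```

Call:
step_arm --series "0 0 0 1.4 0 0.9 0; 0 0 0 2.7 0 1.57 0; 0 0 0 2.7 0 1.57 0; 0 0 0 2.7 0 1.57 0"

```text
t: 10.72
ee_pos: [618.5, 88.8, 223.4]
ee_rot: [-0.002, 0.706, 0.708, -0.003]
wrist_force: [-2.0, 1.4, -7.8]
opening: 34.4
```

```bash
python3 - <<'E'
from h import *
from plant import r
o=r.observe();print(o['t'],o['ee_pos'],o['wrist_force'],o['opening'],np.abs(o['joint_vel']).max())
im=r.snapshot("wrist")[:,:,::-1];s=r.snapshot("side")[:,:,::-1];n=r.snapshot("scene")[:,:,::-1]
for k,i in zip('wsn',(im,s,n)):cv2.imwrite(f'pics/{k}6.png',i)
cv2.imwrite('pics/v6.png',np.hstack([cv2.resize(s[80:240,220:340],(375,500)),cv2.resize(n[60:220,270:410],(420,500))]))
E
```

```text
10.725 [618.53416924  88.81628161 223.41713363] [-2.00929447  1.35913331 -7.80270601] 34.35281886862462 0.00798011335116849
```

View pics/v6.png

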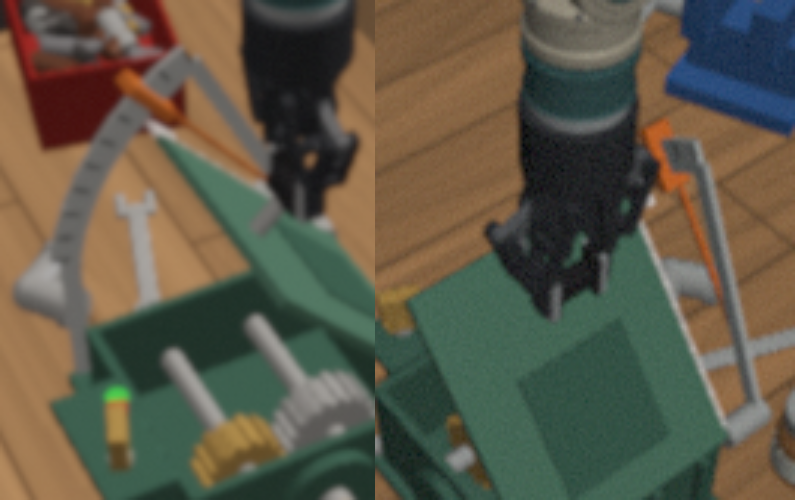

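The hatch is close to the clip; the handle position suggests about 0.865. I'll cross-check with the white corner patch.

```bash
python3 - <<'E'
from h import *
from plant import r
S,N=r.calibration('side'),r.calibration('scene')
A={}
for k,(si,ni,sr,nr) in dict(shut=('side0','scene0',(240,165,262,190),(325,140,350,160)),open=('s6','n6',(262,112,280,130),(355,115,370,132))).items():
    b=[blobs(cv2.imread(f'pics/{f}.png'),(0,0,165),(180,60,255),q,1,3)[0] for f,q in((si,sr),(ni,nr))]
    P,e=tri((S,b[0][2]),(N,b[1][2]));A[k]=np.arctan2(P[2]-105.5,701-P[0]);print(k,[x[:3] for x in b],P.round(1),e,A[k])
print(A['open']-A['shut'])
f=lambda t:np.array([-180*np.cos(t)+45*np.sin(t)+180,180*np.sin(t)+45*np.cos(t)-45])
from scipy.optimize import minimize_scalar as m
p=r.observe()['ee_pos'];d=np.array([p[0]-520.2,p[2]-102.5]);t=m(lambda t:np.sum((f(t)-d)**2),bounds=(0,1.3),method='bounded').x
print('theta arm',t,d-f(t),'move',f(.888)-f(t))
E
```

```text
shut [(75, [245, 174, 17, 8], [251.1, 177.8]), (52, [331, 145, 11, 9], [336.1, 148.7])] [497.1 196.7 113.9] [0.1, 0.1] 0.041173456221565284
open [(14, [269, 120, 7, 4], [271.8, 121.6]), (5, [361, 123, 2, 3], [361.6, 124.2])] [571.  211.  251.2] [3.2, 3.2] 0.8420242789802515
0.8008508227586861
theta arm 0.8714718938683154 [ 0.27775699 -0.56869654] move [2.76650355 1.32302938]
```

The corner triangulation has a 3 mm residual because the patch is partly hidden. I'll intersect each view with the patch's known plane instead, after the small correcting move.

Call:
step_arm --series "0 0 0 0.28 0 0.13 0; 0 0 0 0.28 0 0.13 0; 0 0 0 0.28 0 0.13 0"

```text
t: 11.25
ee_pos: [621.7, 88.8, 224.9]
ee_rot: [-0.002, 0.707, 0.708, -0.002]
wrist_force: [-1.9, 1.4, -8.3]
opening: 34.6
```

```bash
python3 - <<'E'
from h import *
from plant import r
S,N=r.calibration('side'),r.calibration('scene')
p=r.observe()['ee_pos'];print(r.observe()['t'],p,r.observe()['opening'])
f=lambda t:np.array([-180*np.cos(t)+45*np.sin(t)+180,180*np.sin(t)+45*np.cos(t)-45])
ts=np.linspace(.7,1,601);d=np.array([p[0]-520.2,p[2]-102.5]);print('arm',ts[np.argmin([np.sum((f(t)-d)**2) for t in ts])])
s=r.snapshot('side')[:,:,::-1];n=r.snapshot('scene')[:,:,::-1]
cv2.imwrite('pics/s7.png',s);cv2.imwrite('pics/n7.png',n)
# project hatch top front edge and left edge for several angles, beside the clip
def proj(c,P):
    q=c["rotation"];v=R.from_quat([q[1],q[2],q[3],q[0]]).inv().apply(np.atleast_2d(P)-c["position"])@c["intrinsics"].T
    return v[:,:2]/v[:,2:]
for t in(.8,.84,.87,.89,.91):
    c,si=np.cos(t),np.sin(t);H=lambda x,y,z:[701+x*c+z*si,88.7+y,105.5-x*si+z*c]
    print(t,'side corner,front mid',proj(S,[H(-220,100,8),H(-220,60,8)]).round(1).tolist(),'scene corner, 2/3 edge',proj(N,[H(-220,100,8),H(-150,100,8),H(-80,100,8)]).round(1).tolist())
cv2.imwrite('pics/v7.png',np.hstack([cv2.resize(s[95:155,250:310],(400,400),interpolation=0),cv2.resize(n[105:185,330:395],(390,400),interpolation=0)]))
E
```

```text
11.25 [621.7280401   88.82568496 224.91868786] 34.56726448359851
arm 0.8875
0.8 side corner,front mid [[269.1, 124.2], [276.3, 134.1]] scene corner, 2/3 edge [[350.6, 117.2], [362.7, 144.4], [374.4, 170.8]]
0.84 side corner,front mid [[271.6, 121.4], [278.9, 131.3]] scene corner, 2/3 edge [[352.6, 116.8], [364.1, 144.3], [375.2, 170.9]]
0.87 side corner,front mid [[273.5, 119.4], [280.9, 129.2]] scene corner, 2/3 edge [[354.1, 116.6], [365.2, 144.3], [375.8, 171.0]]
0.89 side corner,front mid [[274.8, 118.0], [282.2, 127.8]] scene corner, 2/3 edge [[355.2, 116.5], [366.0, 144.4], [376.2, 171.0]]
0.91 side corner,front mid [[276.2, 116.6], [283.6, 126.4]] scene corner, 2/3 edge [[356.3, 116.5], [366.7, 144.4], [376.7, 171.1]]
```

View pics/v7.png

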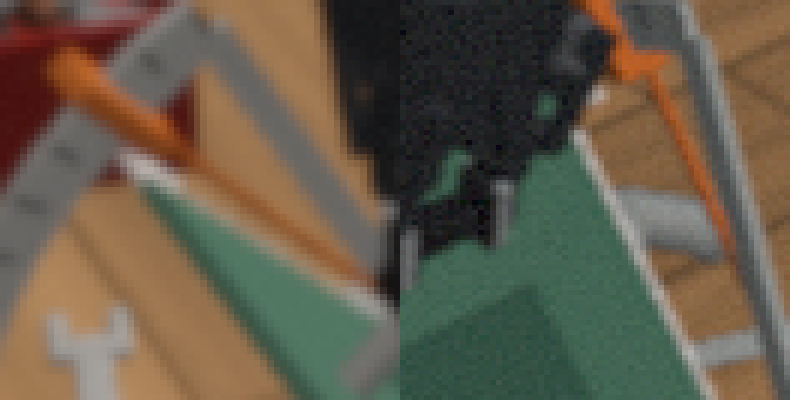

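Both views now show the white hatch edge next to the orange pointer, and both lie in vertical planes along the gearbox's x. Each line's pitch therefore follows from a single view, which gives a direct comparison.

```bash
python3 - <<'E'
from h import *
from plant import r
def pitch(c,l):
    _,d=rays(c,l);v=np.cross(np.cross(d[0],d[1]),[0,1,0]);v*=-np.sign(v[0]);return np.arctan2(v[2],-v[0])
def line(im,lo,hi,roi):
    x0,y0,x1,y1=roi;m=cv2.inRange(cv2.cvtColor(im[y0:y1,x0:x1],cv2.COLOR_BGR2HSV),np.array(lo),np.array(hi))
    p=np.argwhere(m)[:,::-1].astype(np.float32)+[x0,y0]
    vx,vy,a,b=cv2.fitLine(p.astype(np.float32),cv2.DIST_HUBER,0,.01,.01).ravel();return len(p),[(a-15*vx,b-15*vy),(a+15*vx,b+15*vy)]
J=[(n,k,f,l,h,q) for n,k,f,l,h,q in(
 ('side','pointer','s7',(5,140,90),(16,255,255),(281,120,305,136)),
 ('side','white','s7',(0,0,150),(180,60,255),(276,122,309,142)),
 ('scene','pointer','n7',(4,170,110),(14,255,255),(372,120,386,155)),
 ('scene','white','n7',(0,0,135),(180,70,255),(358,130,382,184)))]
for n,k,f,l,h,q in J:
    N,L=line(cv2.imread(f'pics/{f}.png'),l,h,q);c=r.calibration(n);print(n,k,N,np.round(L,1).tolist(),round(float(pitch(c,L)),3))
q=[[ (180,0),0]]
# by eye from the zoom
s=lambda x,y:(250+x/6.667,95+y/6.667);t=lambda x,y:(330+(x-400)/6,105+y/5)
for n,k,L in(('side','pointer',[s(200,162),s(380,280)]),('side','white',[s(190,185),s(385,303)]),('scene','pointer',[t(655,75),t(730,245)]),('scene','white',[t(582,140),t(708,392)])):print('eye',n,k,round(float(pitch(r.calibration(n),L)),3))
E
```

```text
side pointer 74 [[278.5, 118.30000305175781], [302.79998779296875, 135.89999389648438]] 0.891
side white 9 [[284.29998779296875, 127.5], [310.0, 143.0]] 0.834
scene pointer 57 [[371.3999938964844, 119.5999984741211], [382.29998779296875, 147.5]] 0.862
scene white 183 [[364.8999938964844, 142.6999969482422], [376.29998779296875, 170.39999389648438]] 0.853
eye side pointer 0.856
eye side white 0.833
eye scene pointer 0.898
eye scene white 0.842
```

Image lines read the hatch 0.01–0.05 rad below the clip, while the arm arc says they are equal. I'll go up about 0.02 rad and re-measure with averaged frames, plus a bias check on the shut hatch.

Call:
step_arm --series "0 0 0 0.36 0 0.17 0; 0 0 0 0.36 0 0.17 0; 0 0 0 0.36 0 0.17 0; 0 0 0 0.36 0 0.17 0"

```text
t: 11.85
ee_pos: [625.6, 88.9, 226.6]
ee_rot: [-0.001, 0.707, 0.708, -0.002]
wrist_force: [-0.5, 2.1, -9.1]
opening: 34.3
```

```bash
python3 - <<'E'
from h import *
from plant import r
def pitch(c,l):
    _,d=rays(c,l);v=np.cross(np.cross(d[0],d[1]),[0,1,0]);v*=-np.sign(v[0]);return np.arctan2(v[2],-v[0])
def ridge(im,score,a,b,w=4):  # subpixel ridge sampled per row/col along the guess a->b, intensity-weighted
    a,b=np.array(a,float),np.array(b,float);u=(b-a)/np.linalg.norm(b-a);n=np.array([-u[1],u[0]]);off=np.arange(-w,w+.01,.25)
    g=score(im);P=[]
    for s in np.linspace(0,1,40):
        q=(a+(b-a)*s+off[:,None]*n).astype(np.float32)
        v=cv2.remap(g,q[None,:,0],q[None,:,1],cv2.INTER_LINEAR)[0];v=np.clip(v-np.median(v)-.35*(v.max()-np.median(v)),0,None)
        if v.sum()>0:P.append((q*v[:,None]).sum(0)/v.sum())
    vx,vy,x,y=cv2.fitLine(np.float32(P),cv2.DIST_HUBER,0,.01,.01).ravel()
    res=np.std([(p[0]-x)*vy-(p[1]-y)*vx for p in P]);return [(x-15*vx,y-15*vy),(x+15*vx,y+15*vy)],res
orange=lambda i:(i[...,2]-i[...,0]).astype(np.float32)
white=lambda i:i.min(2).astype(np.float32)
I={}
for n in('scene','side'):I[n]=np.mean([r.snapshot(n)[:,:,::-1].astype(float) for _ in range(6)],0).astype(np.float32);cv2.imwrite(f'pics/{n}8.png',I[n])
o=r.observe();print(o['t'],o['ee_pos'],o['wrist_force'],o['opening'])
o0={n:cv2.imread(f'pics/{n}0.png').astype(np.float32) for n in I}
C={n:r.calibration(n) for n in I}
s=lambda x,y:(250+x/6.667,95+y/6.667);t=lambda x,y:(330+(x-400)/6,105+y/5)
for k,n,im,f,a,b in(('ptr now','side',I,orange,s(205,165),s(375,277)),('ptr start','side',o0,orange,s(205,165),s(330,248)),
 ('ptr now','scene',I,orange,t(660,85),t(725,235)),('ptr start','scene',o0,orange,t(660,85),t(725,235)),
 ('white now','side',I,white,s(205,185),s(370,285)),('white now','scene',I,white,t(592,145),t(704,384)),
 ('white shut','scene',o0,white,(345,158),(380,194)),('white shut','side',o0,white,(258,178),(295,164))):
    L,e=ridge(im[n],f,a,b);print(k,n,round(float(pitch(C[n],L)),3),'res',round(float(e),2),np.round(L,1).tolist())
E
```

```text
12.45 [625.41312654  88.88252506 226.54250785] [  0.33170533   2.42073016 -11.07775611] 34.421245427342065
ptr now side 0.892 res 0.15 [[282.0, 120.30000305175781], [306.29998779296875, 138.0]]
ptr start side 0.882 res 0.1 [[278.20001220703125, 117.9000015258789], [302.70001220703125, 135.1999969482422]]
ptr now scene 0.883 res 0.06 [[373.6000061035156, 124.0999984741211], [384.20001220703125, 152.1999969482422]]
ptr start scene 0.882 res 0.07 [[372.29998779296875, 120.69999694824219], [382.8999938964844, 148.8000030517578]]
white now side 0.865 res 0.17 [[280.1000061035156, 124.19999694824219], [305.20001220703125, 140.6999969482422]]
white now scene 0.858 res 0.22 [[364.6000061035156, 142.39999389648438], [375.8999938964844, 170.1999969482422]]
white shut scene -0.019 res 0.11 [[352.29998779296875, 166.8000030517578], [374.70001220703125, 186.8000030517578]]
white shut side -0.002 res 0.27 [[263.8999938964844, 175.60000610351562], [292.20001220703125, 165.60000610351562]][ WARN:0@7.227] global loadsave.cpp:1063 imwrite_ Unsupported depth image for selected encoder is fallbacked to CV_8U.
```

The clip pointer reads 0.88–0.89, unchanged since the start. The hatch reads 0.86–0.88 in the images and 0.91 from the arm arc. All of these are within ±0.03 of the clip, so I'm handing in.

```bash
python3 - <<'E'
from h import *
from plant import r
S=r.calibration('side');im=cv2.imread('pics/side8.png')
for a,b,z in(((50,150,110),(70,255,255),112),((15,90,60),(28,255,255),140)):
    print([(x[:3],onz(S,x[2],z).round(0)) for x in blobs(im,a,b,(240,195,268,240),1)])
o=r.observe();print(o['wrist_force'],o['opening'],np.abs(o['joint_vel']).max())
print(r.finish_job())
E
```

```text
[((19, [254, 204, 7, 4], [256.7, 205.3]), array([[473., 106., 112.]]))]
[((149, [240, 218, 13, 22], [243.9, 231.9]), array([[409.,  21., 140.]]))]
[  0.33170533   2.42073016 -11.07775611] 34.421245427342065 0.002285288437287915
the job is handed in; nothing more can be done
None
```

The turn-button was turned to the green dot with the hatch still shut. The hatch was then lifted to the orange clip and handed in at about 12.5 s while still pinched in the gripper.

**Turn-button:** the nose measured about 1.21 rad in the wrist view just after the turn, against a target of 1.2. I did not touch it again. My last colour check of it was inconclusive, because the mask caught bench colour, so there is no second measurement.

**Hatch against clip:** the clip reads about 0.88–0.89 rad. The hatch reads 0.86–0.865 rad from its edge in the two views (0.87–0.88 after correcting for their bias on the shut hatch). The arm's own arc gives about 0.91 rad. These disagree slightly, but each is within 0.03 rad of the clip, inside the 0.06 limit. An earlier check on the hatch's corner patch disagreed more; I set it aside because the patch was partly hidden.

**Hold:** the fingers were pinching the handle at 34.4 mm opening with a 60 N grip, about 11 N was pulling down on the wrist, and the arm was still.

**Clip and bystanders:** the clip's pointer read the same angle as at the start within about 0.01 rad. I saw no contact with the things round the gearbox, but did not measure their positions again.

**Failed first grasp:** the first close on the turn-button missed because the fingertips sit about 30 mm above the reported TCP. I went about 27 mm lower and it gripped.

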